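# Snap the missing foot into an upturned bench shelf

## Robot

A 6-joint arm with a two-finger parallel gripper is mounted at the origin on the work surface. World frame = base frame: x ahead of the robot, y to its left, z up, the work surface at z = 0. Lengths are in mm, angles in rad, forces in N, time in s.
With the tool pointing down it reaches from about 275 to 750 mm from the base axis. Payload 10.2 kg.
Tool frame: the origin (TCP) lies midway between the tips of the shut fingers; the grasp point (between the pads) lies 19 mm behind it; z points along the fingers, y is the line along which they close (so a half turn about z gives the same grasp; the last joint's range is limited). The gripper opens to 85 mm and grips with 20 to 120 N. Pads are 22 mm wide; open, the fingers measure 114 mm over their backs; the gripper's body (76 mm by 85 mm) begins 54 mm behind the grasp point. The pads swing forward as they close: fully open they stand 13 mm farther back than shut.
Start: joints at [0.932, 0.313, 1.498, -0, 1.331, -0.223], TCP at [212.072, 480.267, 231.294] pointing down, gripper open.
Joint ranges: [-2.94, 2.94], [-0.97, 2.17], [0.19, 2.56], [-1.23, 4.37], [0.02, 3.11], [-2.88, 2.88]. Speed limits (rad/s): [2.39, 2.39, 3.01, 3.14, 3.14, 3.14].

## Interface

Orientations are given as a unit quaternion [w, x, y, z].
In Python, from rig import ctrl gives the robot as it stands.
- The arm moves only by the tool send_rows, never from a script. Its argument "targets" is a list of rows, each an object with "offset": the shift along the world's x, y, z in cm, a list of three; "spin": the turn about the world's z in rad. A call has 1 to 8 rows; each row is the pose to reach, as a shift and turn from the pose commanded when the call began; what a row does not reach only later rows make up. A row lasts 1/12 s, in which the tool goes at most 41.7 mm and 7.16 degrees, less where a joint would pass 70% of its speed; a pose out of reach is approached as far as the arm can. A call with a gripper value outside its range is refused whole. "grip" is the opening, from 0 (shut) to 1 (fully open), set as the call begins (left out, the last holds). The fingers move at their own pace and stop on an object; "squeeze" is the grip in N (left out, the last holds). Time passes only in rows, so rows that repeat a pose let the fingers close. It gives the time, the measured TCP pose, the force, the opening and the grip force at its end, in the units of the state.
- ctrl.sense(): the state, without advancing time (a new reading comes with each control period).
- ctrl.capture(name): name is "scene" or "top" or "wrist"; returns (picture, depth): 384x512x3 uint8, red, green, blue; 384x512 float32, mm along the optical axis (not along the pixel's ray), 0 where there is no reading.
- ctrl.calibration(name): a dict with "fx", "fy", "cx", "cy" (pixels), "view" (4x4, takes a point from world to camera coordinates); the wrist camera has in their place "mount" (4x4, takes a point from camera to tool coordinates, whose origin is the TCP and whose axes are the flange's). Camera axes: x right, y down, z forward; pixel columns grow to the right and rows downward; lengths in mm; the calibration is good to about 2 mm. The wrist camera is an equidistant fisheye: a pixel r from the principal point sees the ray r / f radians off the axis. A picture is of the moment at which its call begins: read the wrist's pose just before it. calibration takes no time and is no camera call.
- ctrl.finish_job(): hands the job in; it is judged then, once.
Trained networks look in the newest picture that a camera, given by its name, has taken for a name from the list of things; names that differ only in an ending like _2 or _b are one class to them, and where a whole thing is asked for, a point or a joint stands for the part that bears it (a point fixed in the world has none). Each returns a list of dicts, best first, with "conf" (0 to 1); they miss things now and then, are a little off and sometimes report something else, mostly with a low value. They report only what shows in the picture. A call takes as long as a camera call. They do not tell look-alikes from the thing itself.
- ctrl.search_frame(camera, query): "box" ([left, top, right, bottom] in pixels, round what is visible of it).
- ctrl.place_of(camera, query): "uv" ([column, row] in pixels: a listed point, or the origin of a listed thing).
The state is a dict: "time_s": time; "joints": joint angles; "dq": joint speeds; "tau": joint torques, N m; "eef_pos": TCP position; "ee_rot": TCP orientation; "force": force on the tool from outside, world axes, zero at the start; "wrist_torque": the same for the moment, N m; "grip_width": opening from 0.0 (shut) to 1.0 (fully open); "grip_force": force on a finger pad.
Only numpy, scipy, OpenCV 4.12 (cv2) and the standard library are available. Lean on these libraries where they do the work, as an engineer would, in place of code of your own. Each camera call takes 0.05 s, during which the arm holds its last target. There are 200 camera calls.

## Task

The packing-bench shelf lies upside down and one of its four tube legs is still open. Pinch the loose foot's spring button flush, slip the foot, bare end first, into the open leg so that the tube slides over the pressed button, then push it gently fully home and turn it until the button snaps out through the hole in the leg. Never force the button against the tube, let go of the foot at the end and leave the other things on the bench where they are.

Things in the scene. Friction and masses are not known exactly. Their poses are not given: they have to be found in the camera images.
- foot_mid (a point): The loose foot: aluminium tube 32 mm in diameter, 85 mm long, about 0.16 kg, standing on the bench on the end that goes into the leg (3 mm chamfer). The top 22 mm are a black rubber cap of the same diameter. This point is its centre, on the axis, 42.5 mm above its lower end. z: up along the foot; x: out through the middle of its spring button.
- button (a point): Middle of the round steel spring button (12 mm across) on the foot's side, here on the foot's skin, 40 mm above its lower end; x points out. At rest it stands 7 mm proud; flat outer face. Pinching the foot across the button presses it flush. Fingertips that end half-way down it hold it flush and leave its lower half free to enter the tube.
- snap (a joint): How far the spring button is pushed in: 0 = fully out, 0.007 m = flush. The spring pushes back with 2.4 N when out, 5.2 N when flush. Inside the leg's plain bore, turned away from the hole, it reads 0.004 to 0.007; once it has snapped through the hole it is back near 0. Turned on after that, the button meets the side of the hole: a hard stop.
- leg_mouth (a point): The open leg: a fixed upright steel tube, outside 40 mm, bore 34.5 mm. This point is the centre of its open upper mouth, 81 mm above the bench; z points up out of it. The bore is 59 mm deep with a flat floor. A foot standing on the floor is fully home: its centre is 16.5 mm below this point, 26 mm stick out, and its button is level with the hole in the leg's side.
- open_leg: The open leg with its flange; origin on its axis, 18 mm above the bench. Its hole, 15 mm across, has its middle 19 mm below the mouth. The hole faces roughly along this x axis (away from the robot) but may lie up to 1 rad to either side of it about the vertical. That angle is not measured: see it, or turn the seated foot slowly until the button snaps out.
- shelf_board: The upturned plywood shelf board, 250 x 420 x 18 mm, on the bench; it does not shift. Origin at the middle of its underside, long side along y. Its four legs stand at 75 mm in x and 150 mm in y either side of the middle; three have their feet in already and reach 107 mm above the bench. Which leg is open varies.
- tape_roll: A roll of packing tape lying flat, 104 mm across, 48 mm high. Bystander. Origin at the middle of its underside.
- small_carton: A taped carton 110 x 150 x 70 mm. Bystander. Origin at the middle of its underside.
- pen_cup: A white plastic cup 80 mm across, 95 mm high. Bystander. Origin at the middle of its underside.
- driver: A screwdriver 200 mm long lying on the bench. Bystander.
Things that resemble listed ones, but are neither listed nor needed, are in the scene too. Of the things that look like the part that bears foot_mid, take the one that is farthest to the robot's left at the start.

How it is judged (in metres and radians):
On the way:
1. the foot stands in the open leg with its pressed button inside the tube (z of foot_mid in the frame of leg_mouth below -0.001 m and horizontal distance between foot_mid and leg_mouth below 0.005 m and value of joint snap above 0.004 m), for 0.05 s.
At the end, for the whole second after the job is handed in: the foot is at rest in the open leg, upright within 0.08 rad and within 4 mm of its axis, within 2 mm of the bore's floor, and its button has sprung out through the hole (to within 1.5 mm of fully out) (value of joint snap below 0.0015 m and z of foot_mid in the frame of leg_mouth below -0.0145 m and horizontal distance between foot_mid and leg_mouth below 0.004 m and angle between foot_mid's own z axis and vertical below 0.08 rad and linear speed of foot below 0.01 m/s); the robot touches nothing.
It fails at once if the spring button is forced against the leg's tube with more than 20 N (contact force between snap and open_leg above 20 N).
It fails at once if the foot is rammed against the leg with more than 60 N (contact force between foot and open_leg above 60 N).
It fails at once if a bystander is pushed more than 30 mm away (distance of any of tape_roll, small_carton, pen_cup, driver from where it was at the start of the episode above 0.03 m).
It also fails if it takes over 72 s, if anything falls off the work surface, if the arm or the gripper's body presses on something with over 40 N, if the wrist force passes 120 N, or if a joint passes its speed limit or range.

## Working session

There is one attempt and no reset: what is moved stays moved. The work goes in short steps, Python scripts to look and compute and a tool call to move; the robot and the scene stay as the last step left them, time stands still between calls to the robot, and variables do not carry over. Pictures are saved under pics/ and viewed, at most 10 in all, crops included, and the job is handed in when it is done.

Besides the shell and the picture viewer there is one more tool, called after "Emit:" as name(argument=value, ...) on one line, values as JSON. send_rows: Moves the arm, as the interface text tells. Its arguments: {"type":"object","properties":{"targets":{"type":"array"},"grip":{"type":"number"},"squeeze":{"type":"number"}},"required":["targets"]}

```bash
mkdir -p pics
cat > h.py <<'E'
import numpy as np, cv2
from rig import ctrl
def ray_world(cam,uv,depth):
    c=ctrl.calibration(cam); u,v=uv
    p=np.array([(u-c['cx'])/c['fx']*depth,(v-c['cy'])/c['fy']*depth,depth,1])
    return (np.linalg.inv(np.array(c['view']))@p)[:3]
def at_z(cam,uv,z):
    a=ray_world(cam,uv,100.);b=ray_world(cam,uv,1000.)
    return a+(b-a)*(z-a[2])/(b[2]-a[2])
def proj(cam,P):
    c=ctrl.calibration(cam); q=np.array(c['view'])@np.append(P,1)
    return np.array([c['fx']*q[0]/q[2]+c['cx'],c['fy']*q[1]/q[2]+c['cy']])
def save(name,img,crop=None,s=1):
    if crop: l,t,r,b=crop; img=img[t:b,l:r]
    img=cv2.resize(img,None,fx=s,fy=s,interpolation=cv2.INTER_CUBIC)
    cv2.imwrite('pics/'+name,cv2.cvtColor(img,cv2.COLOR_RGB2BGR))
E
python3 - <<'E'
from h import *
ims=[]
for cam in('scene','top'):
    im,d=ctrl.capture(cam); ims.append(im)
    np.save(f'{cam}_d.npy',d); np.save(f'{cam}_i.npy',im)
    print(cam, np.linalg.inv(np.array(ctrl.calibration(cam)['view']))[:3,3].round())
    for q,z in(('foot_mid',42.5),('button',40),('leg_mouth',81),('open_leg',18),('tape_roll',0),('small_carton',0),('pen_cup',0),('driver',8)):
        for r in ctrl.place_of(cam,q): print(q,round(r['conf'],2),np.round(r['uv']),at_z(cam,r['uv'],z).round(1))
save('a_scene.png',ims[0],s=1.5); save('a_top.png',ims[1],s=1.5)
print(ctrl.sense())
E
```

```text
scene [1033. -346.  651.]
foot_mid 0.91 [262. 178.] [484.7 149.8  42.5]
foot_mid 0.88 [234. 153.] [345.5 163.   42.5]
foot_mid 0.81 [130. 195.] [ 316.  -152.9   42.5]
foot_mid 0.7 [284. 164.] [479.1 237.8  42.5]
button 0.89 [124. 196.] [ 307.9 -165.    40. ]
button 0.83 [285. 165.] [481.  239.3  40. ]
button 0.71 [240. 157.] [367.6 165.9  40. ]
button 0.69 [103. 250.] [ 441.9 -276.4   40. ]
button 0.57 [270. 174.] [482.7 177.9  40. ]
leg_mouth 0.89 [102. 251.] [ 481.2 -283.5   81. ]
open_leg 0.7 [114. 270.] [ 488.4 -277.2   18. ]
tape_roll 0.88 [382. 188.] [695.  409.8   0. ]
small_carton 0.58 [356. 250.] [784.2 177.4   0. ]
pen_cup 0.96 [282. 308.] [780.1 -57.7   0. ]
driver 0.65 [335. 214.] [680.4 224.2   8. ]
top [ 477.   91. 1192.]
foot_mid 0.71 [331. 289.] [ 304.6 -153.9   42.5]
foot_mid 0.55 [190. 226.] [469.3 236.2  42.5]
foot_mid 0.54 [216. 271.] [349.4 161.1  42.5]
foot_mid 0.42 [216. 222.] [482.3 164.2  42.5]
button 0.74 [337. 291.] [ 299.  -171.2   40. ]
button 0.44 [192. 221.] [483.3 232.2  40. ]
button 0.44 [215. 225.] [474.3 167.5  40. ]
button 0.44 [220. 263.] [370.7 1
[... 334 characters left out ...]
8   8. ]
{'time_s': 0.9, 'joints': array([ 9.31619212e-01,  3.12907130e-01,  1.49769975e+00, -1.85155393e-05,
        1.33100270e+00, -2.23384421e-01]), 'dq': array([-0.00230124,  0.00094279, -0.00149882, -0.00052824,  0.00083576,
       -0.00080137]), 'tau': array([ 5.65033588e-04, -4.12150848e+01, -2.59905875e+01, -1.33125809e-04,
        2.20265842e-04, -2.28160157e-07]), 'eef_pos': array([212.06617297, 480.26828829, 231.2906201 ]), 'ee_rot': array([ 4.63155765e-06,  2.06399851e-01,  9.78467731e-01, -1.14473950e-05]), 'force': array([-0.37150895,  0.3897321 ,  0.39844228]), 'wrist_torque': array([-0.00215301,  0.02498864,  0.04721389]), 'grip_force': 0.0, 'grip_width': 1.0006821441762423}
```

View pics/a_scene.png

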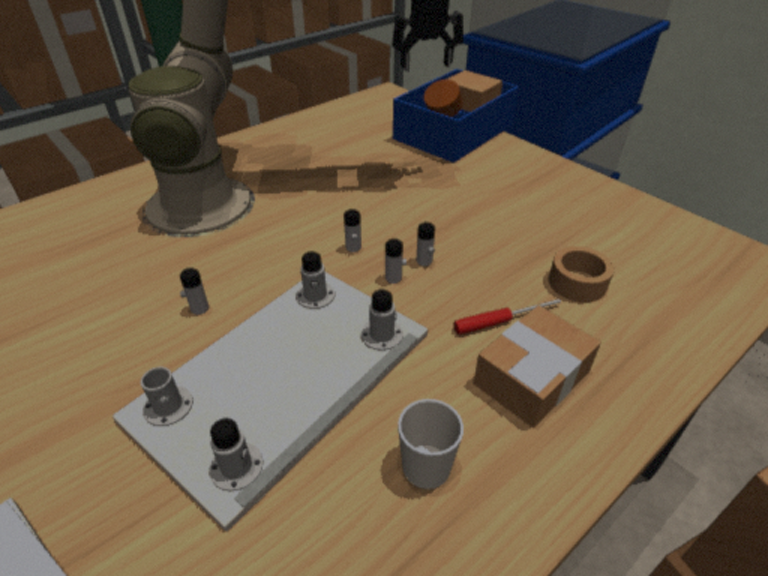

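View pics/a_top.png

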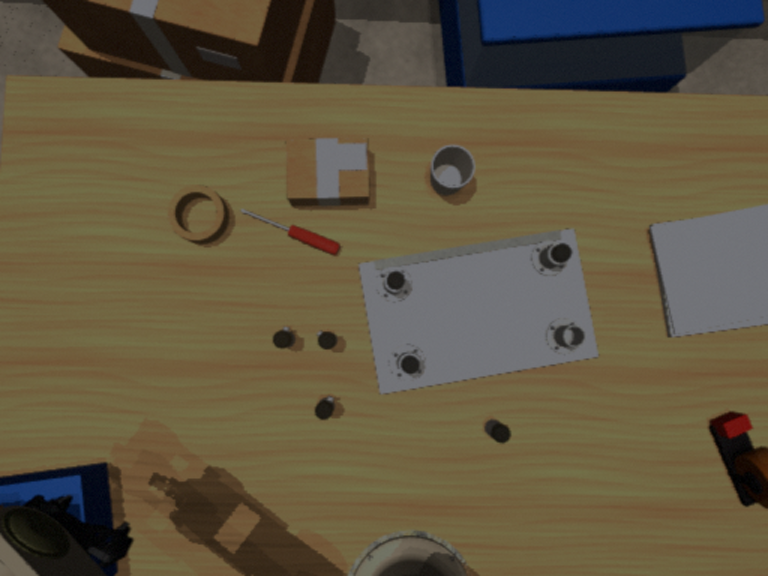

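Loose feet in the scene view (native pixels): (284,164), (262,178), (234,153) and (130,195). They sit at y ≈ 238, 160, 163 and -153. The one at (284,164), which is (190,226) in top, is farthest to the robot's left, so it is the one to take. The open leg is at (105,255) in the scene view. I'll confirm both in an enlarged crop.

Run:
```python
from h import *
s=np.load('scene_i.npy');t=np.load('top_i.npy')
f=lambda im,c:cv2.resize(im[c[1]:c[3],c[0]:c[2]],(390,290),interpolation=cv2.INTER_CUBIC)
a=np.hstack([f(s,(250,135,318,186)),f(t,(172,200,240,251))])
b=np.hstack([f(s,(75,235,143,286)),f(t,(345,195,413,246))])
save('b.png',np.vstack([a,b]))
d=np.load('top_d.npy')
# cap tops from depth
c=ctrl.calibration('top')
V=np.linalg.inv(np.array(c['view']));vv,uu=np.mgrid[:384,:512]
P=np.stack([(uu-c['cx'])/c['fx']*d,(vv-c['cy'])/c['fy']*d,d,np.ones_like(d)],-1)@V.T
def blob(lo,hi,xr,yr):
    m=(P[...,2]>lo)&(P[...,2]<hi)&(abs(P[...,0]-xr)<35)&(abs(P[...,1]-yr)<35)
    q=P[m]; print(len(q),q[:,:3].mean(0).round(1),((q.max(0)+q.min(0))/2)[:3].round(1),np.ptp(q,axis=0).round(1)[:3])
blob(78,95,478,236);blob(78,95,483,162);blob(74,90,487,-282)
```

```text
116 [471.  237.   84.2] [471.3 237.2  84.6] [29.2 29.5 11.5]
114 [470.3 157.8  84.3] [470.  157.9  83.9] [29.3 29.5 10.6]
67 [ 485.2 -283.5   80.5] [ 484.1 -284.4   80.6] [37.5 41.2 11.8]
```

View pics/b.png

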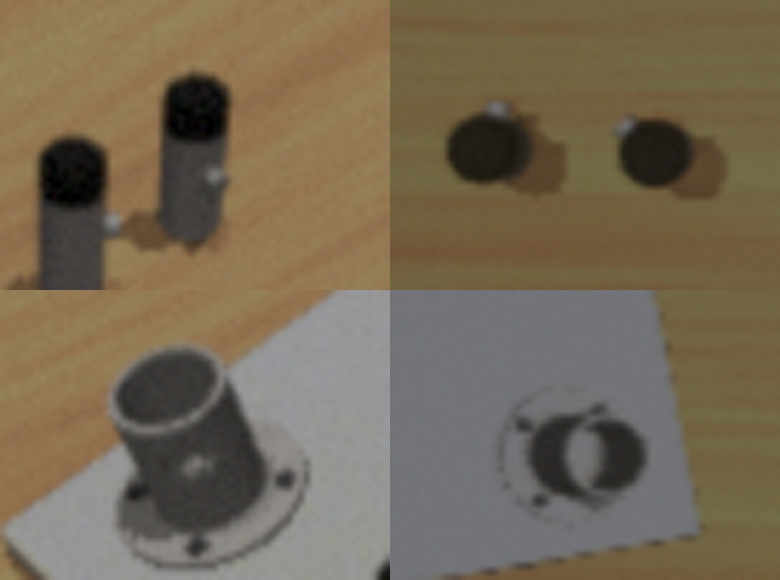

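The crop confirms it: the target foot is top-right in the scene crop and left in the top crop. Its button points roughly ahead (+x), and the leg's hole is at crop pixel (197,463), near the tube's visible centre line. Next I'll work out the angles.

Run:
```python
from h import *
F=np.array([471,237.]);L=np.array([485.,-283.5])
b=at_z('top',(172+107*68/390,200+108*51/290),40)[:2]-F
print('button top',b,np.arctan2(b[1],b[0]))
def best(cam,uv,C,z,r):
    a=np.linspace(-np.pi,np.pi,721)
    e=[np.hypot(*(proj(cam,[C[0]+r*np.cos(t),C[1]+r*np.sin(t),z])-uv)) for t in a]
    o=np.argsort(e)[:3]; return a[o].round(2),np.array(e)[o].round(1)
print(best('scene',(250+214*68/390,135+177*51/290),F,40,23))
print('axis proj',proj('scene',[*F,85]),proj('scene',[*F,0]))
print('hole',best('scene',(75+197*68/390,235+(463-290)*51/290),L,62,20), proj('scene',[*L,81]),proj('scene',[*L,62]))
s=ctrl.sense();print(s['eef_pos'],ctrl.calibration('wrist'))
```

```text
button top [18.08120401 -2.32142464] -0.1276902858003455
(array([0.02, 0.03, 0.01]), array([1.5, 1.5, 1.5]))
axis proj [283.07637213 150.61729354] [281.55211494 174.70048735]
hole (array([-0.07, -0.06, -0.08]), array([1.5, 1.5, 1.5])) [102.73031813 251.91919555] [105.34004949 257.76336908]
[212.06617297 480.26828829 231.2906201 ] {'fx': 297.3186396354542, 'fy': 297.3186396354542, 'cx': 254.39814803652595, 'cy': 194.537974483243, 'mount': array([[-4.08825305e-04, -9.53892174e-01, -3.00149219e-01,
         7.66967083e+01],
       [ 9.99999916e-01, -4.00252637e-04, -9.00465845e-05,
         5.25539770e-01],
       [-3.42407844e-05, -3.00149231e-01,  9.53892257e-01,
        -1.42016592e+02],
       [ 0.00000000e+00,  0.00000000e+00,  0.00000000e+00,
         1.00000000e+00]])}
```

Emit:
send_rows(targets=[{"offset": [3.2, -3, 0], "spin": 0}, {"offset": [6.4, -6, 0], "spin": 0}, {"offset": [9.6, -9, 0], "spin": 0}, {"offset": [12.8, -12, 0], "spin": 0}, {"offset": [16, -15, 0], "spin": 0}, {"offset": [19.2, -18, 0], "spin": 0}, {"offset": [22.5, -21, 0], "spin": 0}, {"offset": [25.9, -24.3, 0], "spin": 0}], grip=0.85)

```text
time_s: 1.57
eef_pos: [456.6, 250.7, 231.5]
ee_rot: [0.0, 0.206, 0.978, 0.0]
force: [0.0, 0.4, 0.2]
grip_width: 0.85
grip_force: 0.0
```

Emit:
send_rows(targets=[{"offset": [0.7, -0.7, -2], "spin": -0.125}, {"offset": [1.4, -1.4, -4], "spin": -0.25}, {"offset": [1.4, -1.4, -6], "spin": -0.375}, {"offset": [1.4, -1.4, -7], "spin": -0.5}, {"offset": [1.4, -1.4, -8], "spin": -0.625}, {"offset": [1.4, -1.4, -8], "spin": -0.75}, {"offset": [1.4, -1.4, -8], "spin": -0.875}, {"offset": [1.4, -1.4, -8], "spin": -1.0}])

```text
time_s: 2.23
eef_pos: [469.3, 238.3, 151.1]
ee_rot: [-0.0, 0.653, 0.758, -0.0]
force: [0.8, -0.0, -0.7]
grip_width: 0.848
grip_force: 0.0
```

Emit:
send_rows(targets=[{"offset": [0, 0, 0], "spin": -0.1}, {"offset": [0, 0, 0], "spin": -0.2}, {"offset": [0, 0, 0], "spin": -0.2}, {"offset": [0, 0, 0], "spin": -0.2}])

```text
time_s: 2.57
eef_pos: [469.3, 238.4, 151.3]
ee_rot: [-0.0, 0.722, 0.692, -0.0]
force: [0.3, 0.2, 0.2]
grip_width: 0.851
grip_force: 0.0
```

```bash
cat >> h.py <<'E'
from scipy.spatial.transform import Rotation as Ro
def wT(s):
    w,x,y,z=s['ee_rot'];T=np.eye(4);T[:3,:3]=Ro.from_quat([x,y,z,w]).as_matrix();T[:3,3]=s['eef_pos'];return T
def wray(s,uv):
    c=ctrl.calibration('wrist');a=np.array([uv[0]-c['cx'],uv[1]-c['cy']])/c['fx'];r=np.hypot(*a)
    d=np.array([*(a/max(r,1e-9)*np.sin(r)),np.cos(r)]);T=wT(s)@np.array(c['mount'])
    return T[:3,3],T[:3,:3]@d
def w_at_z(s,uv,z):
    o,d=wray(s,uv);return o+d*(z-o[2])/d[2]
def wproj(s,P):
    c=ctrl.calibration('wrist');q=(np.linalg.inv(wT(s)@np.array(c['mount']))@np.append(P,1))[:3]
    t=np.arctan2(np.hypot(q[0],q[1]),q[2]);k=q[:2]/np.hypot(q[0],q[1])*t*c['fx'];return k+[c['cx'],c['cy']]
E
python3 - <<'E'
from h import *
s=ctrl.sense();im,d=ctrl.capture('wrist');np.save('w.npy',im)
print(s['eef_pos'],s['ee_rot'])
for q,z in(('foot_mid',42.5),('button',40)):
    for r in ctrl.place_of('wrist',q): print(q,round(r['conf'],2),np.round(r['uv']),w_at_z(s,r['uv'],z).round(1))
for z in(0,40,85): print(wproj(s,[471,237,z]))
save('c.png',im,s=1.5)
E
```

```text
[469.29934981 238.3537883  151.28047034] [-1.01660424e-06  7.21807915e-01  6.92093443e-01 -2.08282985e-05]
foot_mid 0.9 [256. 191.] [470.9 239.9  42.5]
foot_mid 0.68 [142. 268.] [350.  162.4  42.5]
foot_mid 0.67 [261. 268.] [472.4 160.8  42.5]
button 0.95 [161. 271.] [369.4 157.2  40. ]
button 0.8 [276. 192.] [488.7 237.4  40. ]
button 0.56 [270. 252.] [481.5 176.9  40. ]
[255.90284714 181.67679366]
[256.14913617 193.26001054]
[256.52371943 211.0417839 ]
```

View pics/c.png

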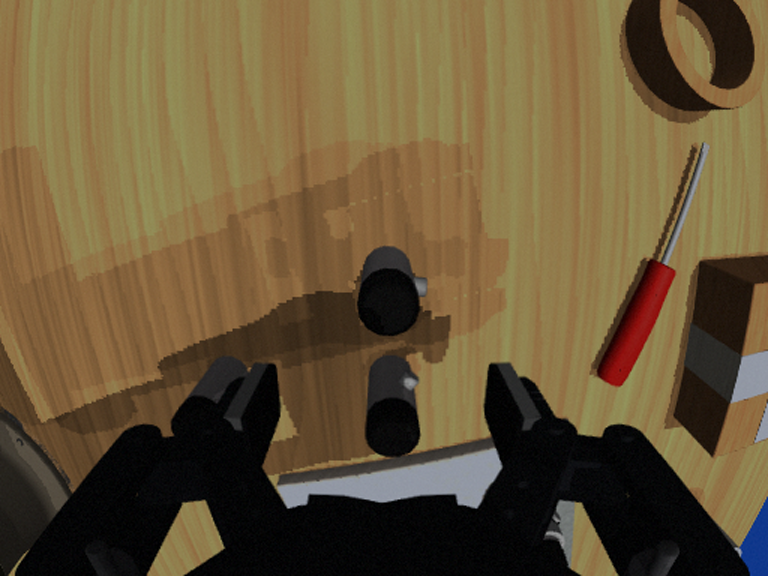

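The wrist view shows the target foot with its cap at (388,302) in the enlarged picture and its button at (420,286), pointing right (+x). The look-alike is behind it at (392,428). Both fingers are clear.

Run:
```python
from h import *
s=ctrl.sense();im,d=ctrl.capture('wrist')
g=cv2.cvtColor(im,cv2.COLOR_RGB2GRAY)
cr=im[155:235,235:300];m=(cr.max(2)<30).astype(np.uint8)
n,l,st,ce=cv2.connectedComponentsWithStats(m);k=1+np.argmax(st[1:,4]);print('cap blob',st[k],ce[k]+[235,155])
# compare predicted outline of the foot and depth
for v in(190,201,207): print(d[v,250:290:3].round())
print('cap@85',w_at_z(s,(258.7,201.3),85))
c=ctrl.calibration('wrist');T=wT(s)@np.array(c['mount'])
pts=[]
for v in range(160,228):
  for u in range(238,284):
    if d[v,u]>0:
      o,r=wray(s,(u,v)); rc=np.array(T[:3,:3]).T@r; pts.append([*(o+r*d[v,u]/rc[2]),u,v])
p=np.array(pts);
for lo,hi in((78,92),(45,75),(30,46),(10,30)):
    q=p[(p[:,2]>lo)&(p[:,2]<hi)&(p[:,1]>210)]; print(lo,len(q),q[:,:3].min(0).round(1),q[:,:3].max(0).round(1),np.median(q[:,:3],0).round(1))
q=p[(p[:,0]>487.5)&(p[:,2]>28)&(p[:,2]<52)];print('button pts',len(q),q[:,:3].round(0).tolist()[:25])
```

```text
cap blob [   3   24   42   45 1482] [258.44939271 201.04048583]
[219. 219. 218. 219. 218. 219. 220. 220. 224. 259. 260. 259. 306. 306.]
[221. 221. 220. 220. 222. 220. 220. 220. 220. 223. 310. 311. 310. 309.]
[222. 222. 221. 222. 220. 221. 221. 221. 221. 224. 312. 312. 312. 312.]
cap@85 [472.94552817 244.61223122  85.        ]Traceback (most recent call last):
  File "<stdin>", line 14, in <module>
  File "h.py", line 21, in wray
    c=ctrl.calibration('wrist');a=np.array([uv[0]-c['cx'],uv[1]-c['cy']])/c['fx'];r=np.hypot(*a)
ValueError: time passes only in moves, steps and waits
```

```bash
cat >> h.py <<'E'
import functools
_cal={n:ctrl.calibration(n) for n in('scene','top','wrist')}
class _C:
    def __getattr__(s,k): return (lambda n:_cal[n]) if k=='calibration' else getattr(_r,k)
_r=ctrl; ctrl=_C()
def wcloud(s,d):
    c=_cal['wrist'];v,u=np.mgrid[:384,:512];a=(u-c['cx'])/c['fx'];b=(v-c['cy'])/c['fx'];r=np.hypot(a,b)+1e-9
    t=np.tan(r)/r; T=wT(s)@np.array(c['mount'])
    return (np.stack([a*t*d,b*t*d,d,np.ones_like(d)],-1)@T.T)[...,:3]
E
python3 - <<'E'
from h import *
s=ctrl.sense();im,d=ctrl.capture('wrist')
P=wcloud(s,d)[155:232,236:286].reshape(-1,3)
for lo,hi in((78,95),(45,75),(30,45),(10,30)):
    q=P[(P[:,2]>lo)&(P[:,2]<hi)&(P[:,1]>210)&(P[:,1]<275)]; print(lo,len(q),np.percentile(q,3,axis=0).round(1),np.percentile(q,97,axis=0).round(1))
q=P[(P[:,0]>490)&(P[:,2]>25)&(P[:,2]<55)];print('button',len(q),q.mean(0),q.min(0),q.max(0))
E
```

```text
78 1306 [459.4 228.4  80. ] [486.5 255.2  85.5]
45 326 [459.4 238.   45.3] [493.6 256.6  74.1]
30 188 [459.7 234.7  31.2] [495.5 256.5  44.9]
10 134 [458.8 246.6  10.5] [486.6 256.6  29.4]
button 85 [492.99380782 239.66859682  43.99177033] [490.10979122 232.92557779  38.91180827] [496.12264851 244.04328024  46.13516423]
```

Emit:
send_rows(targets=[{"offset": [0.35, 0.2, 0], "spin": -0.06}, {"offset": [0.35, 0.2, -3], "spin": -0.06}, {"offset": [0.35, 0.2, -6], "spin": -0.06}, {"offset": [0.35, 0.2, -8.5], "spin": -0.06}, {"offset": [0.35, 0.2, -10.5], "spin": -0.06}, {"offset": [0.35, 0.2, -11.2], "spin": -0.06}, {"offset": [0.35, 0.2, -11.2], "spin": -0.06}])

```text
time_s: 3.4
eef_pos: [472.1, 240.1, 38.1]
ee_rot: [-0.001, 0.743, 0.669, -0.001]
force: [-0.5, -0.2, -0.2]
grip_width: 0.849
grip_force: 0.0
```

Run:
```python
from h import *
s=ctrl.sense();im,d=ctrl.capture('wrist');print(s['eef_pos'],s['force'])
save('d.png',im[130:384,130:400],s=2.2)
P=wcloud(s,d)[130:300,200:330].reshape(-1,3)
q=P[(P[:,2]>78)&(P[:,2]<92)&(abs(P[:,0]-473)<25)]; print(len(q),np.percentile(q,3,axis=0).round(1),np.percentile(q,97,axis=0).round(1))
```

```text
[472.10696597 240.12061645  38.08731084] [-0.48771147 -0.21573631 -0.24494155]
2178 [459.9 242.9  78.8] [486.7 255.9  85.2]
```

View pics/d.png

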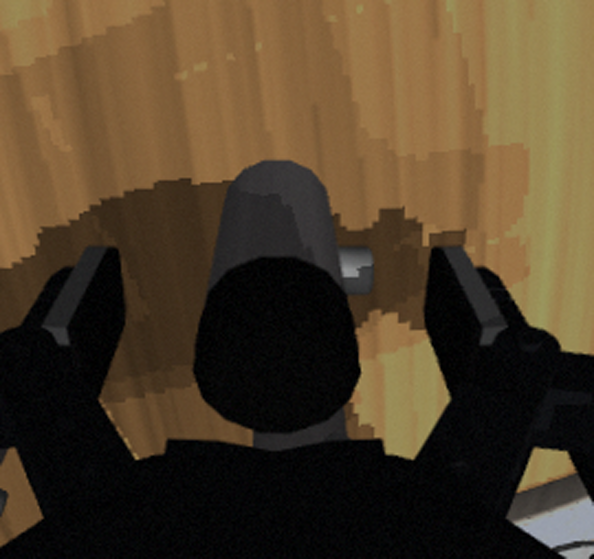

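Run:
```python
from h import *
s=ctrl.sense();T=wT(s)
f=lambda p:((p-np.array([130,130]))*2.2).round()
for x in(11,-11,0):
  for z in (-9,-4): print('pad',x,z,f(wproj(s,(T@[x,36,z,1])[:3])))
for y in(236,238,240): print('button tip',y,f(wproj(s,[495,y,40])))
print('cap',f(wproj(s,[473,240.5,85])),f(wproj(s,[473,240.5,0])))
```

```text
pad 11 -9 [429. 243.]
pad 11 -4 [425. 233.]
pad -11 -9 [420. 322.]
pad -11 -4 [417. 312.]
pad 0 -9 [425. 284.]
pad 0 -4 [421. 274.]
button tip 236 [364. 276.]
button tip 238 [364. 269.]
button tip 240 [363. 262.]
cap [274. 383.] [274. 205.]
```

Emit:
send_rows(targets=[{"offset": [0, 0, 0], "spin": 0}, {"offset": [0, 0, 0], "spin": 0}, {"offset": [0, 0, 0], "spin": 0}, {"offset": [0, 0, 0], "spin": 0}, {"offset": [0, 0, 0], "spin": 0}, {"offset": [0, 0, 0], "spin": 0}, {"offset": [0, 0, 0], "spin": 0}, {"offset": [0, 0, 0], "spin": 0}], grip=0, squeeze=40)

```text
time_s: 4.12
eef_pos: [473.1, 240.6, 40.5]
ee_rot: [0.0, 0.743, 0.669, 0.001]
force: [-1.6, -0.4, 7.4]
grip_width: 0.366
grip_force: 38.6
```

Run:
```python
from h import *
s=ctrl.sense();im,d=ctrl.capture('wrist');print(s['eef_pos'],s['force'],s['grip_width']*85,s['grip_force'])
save('e.png',im[120:384,130:400],s=2.2)
T=wT(s);f=lambda p:((p-np.array([130,120]))*2.2).round()
a=np.array([np.cos(-.11),np.sin(-.11)])
for c in((473,240.5),(473,243)):
  for y,z in((-16,85),(16,63),(16,0)): print(c,y,z,f(wproj(s,[c[0],c[1]+y,z])))
```

```text
[473.09247211 240.60037126  40.4889426 ] [-1.5510682  -0.35744451  7.35044209] 31.12248130053443 38.64252582192421
(473, 240.5) -16 85 [282. 464.]
(473, 240.5) 16 63 [265. 275.]
(473, 240.5) 16 0 [267. 177.]
(473, 243) -16 85 [280. 455.]
(473, 243) 16 63 [263. 264.]
(473, 243) 16 0 [266. 169.]
```

View pics/e.png

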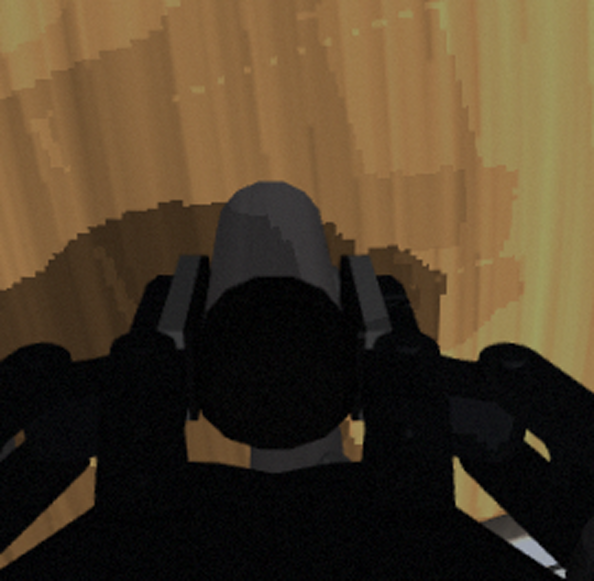

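Emit:
send_rows(targets=[{"offset": [0, 0, 1], "spin": 0}, {"offset": [0, 0, 3], "spin": 0}, {"offset": [0, 0, 6], "spin": 0}, {"offset": [0, 0, 9], "spin": 0.1}, {"offset": [0, 0, 12], "spin": 0.2}, {"offset": [0, 0, 14.5], "spin": 0.3}, {"offset": [0, -3, 14.5], "spin": 0.4}, {"offset": [0, -6, 14.5], "spin": 0.5}])

```text
time_s: 4.83
eef_pos: [473.0, 180.4, 186.5]
ee_rot: [0.001, 0.551, 0.834, 0.001]
force: [0.8, -1.0, -2.1]
grip_width: 0.367
grip_force: 39.6
```

Emit:
send_rows(targets=[{"offset": [0, -3, 0], "spin": 0.1}, {"offset": [0.2, -7, 0], "spin": 0.2}, {"offset": [0.4, -11, 0], "spin": 0.3}, {"offset": [0.6, -15, 0], "spin": 0.4}, {"offset": [0.8, -19, 0], "spin": 0.4}, {"offset": [1, -23, 0], "spin": 0.4}, {"offset": [1, -27, 0], "spin": 0.4}, {"offset": [1.1, -31, 0], "spin": 0.4}])

```text
time_s: 5.5
eef_pos: [483.3, -131.6, 185.2]
ee_rot: [0.0, 0.378, 0.926, -0.0]
force: [1.5, 0.8, -1.3]
grip_width: 0.371
grip_force: 39.5
```

Emit:
send_rows(targets=[{"offset": [0, -4, 0], "spin": 0}, {"offset": [0, -8, 0], "spin": 0}, {"offset": [0, -10, 0], "spin": 0}, {"offset": [0, -11, 0], "spin": 0}, {"offset": [0, -11, 0], "spin": 0}, {"offset": [0, -11, 0], "spin": 0}])

```text
time_s: 6.0
eef_pos: [483.7, -238.8, 184.5]
ee_rot: [-0.0, 0.378, 0.926, 0.0]
force: [0.2, 0.7, -1.1]
grip_width: 0.364
grip_force: 39.6
```

Run:
```python
from h import *
s=ctrl.sense();im,d=ctrl.capture('wrist');print(s['eef_pos'],s['ee_rot'],s['force'],s['grip_width']*85,s['grip_force'])
for r in ctrl.place_of('wrist','leg_mouth'): print(round(r['conf'],2),np.round(r['uv']),w_at_z(s,r['uv'],81).round(1))
P=wcloud(s,d);q=P[(abs(P[...,2]-81)<4)&(abs(P[...,0]-485)<30)&(abs(P[...,1]+283)<30)]
if len(q):
  print(len(q),q.mean(0),np.percentile(q,2,axis=0),np.percentile(q,98,axis=0))
  from scipy.optimize import least_squares
  print(least_squares(lambda p:np.hypot(q[:,0]-p[0],q[:,1]-p[1])-18.6,[485,-283],loss='soft_l1').x)
# foot in hand
T=wT(s);Q=(P.reshape(-1,3)-T[:3,3])@T[:3,:3]
for lo,hi in((-46,-25),(-10,5),(5,20),(20,45)):
  q=Q[(Q[:,2]>lo)&(Q[:,2]<hi)&(abs(Q[:,0])<25)&(abs(Q[:,1])<15.5)]
  if len(q):print(lo,len(q),np.percentile(q,2,axis=0).round(1),np.percentile(q,98,axis=0).round(1))
for r in ctrl.place_of('wrist','foot_mid'): print('foot',r['conf'],r['uv'])
print(ctrl.capture('scene')[0].shape)
im,_=ctrl.capture('scene')
for q in('leg_mouth','open_leg','foot_mid'):
  for r in ctrl.place_of('scene',q)[:1]: print(q,r['uv'],at_z('scene',r['uv'],81))
np.save('s2.npy',im)
w=cv2.resize(ctrl.capture('wrist')[0][100:384,120:400],(400,400));z=cv2.resize(im[150:300,60:210],(400,400),interpolation=2)
save('f.png',np.hstack([w,z]))
```

```text
[ 483.73685727 -238.80955978  184.53481294] [-1.30159391e-04  3.78212648e-01  9.25718710e-01  2.15504896e-04] [ 0.226152    0.73626022 -1.09839738] 30.922069026061738 39.55597780644894
0.93 [227. 230.] [ 490.6 -280.1   81. ]
201 [ 475.06335678 -281.26495348   80.20599625] [ 467.97969499 -300.08707975   77.61812672] [ 486.05882812 -262.85427553   81.83177754]
[ 487.64216573 -280.58768981]
-46 4640 [-10.3 -15.  -45.1] [ 15.6  14.3 -26.4]
-10 649 [  5.2 -15.3  -9.7] [15.5 14.2  4.6]
5 488 [  6.7 -14.4   5.4] [15.6 13.5 19.8]
20 440 [  6.9 -14.6  20.5] [15.6 13.2 37.8]
foot 0.66 [252.8, 256.3]
(384, 512, 3)
leg_mouth [104.0, 253.8] [ 491.3155525  -283.49519561   81.        ]
open_leg [111.9, 272.1] [ 544.03462664 -289.98913644   81.        ]
foot_mid [232.6, 150.5] [375.45804852 135.43871693  81.        ]
```

View pics/f.png

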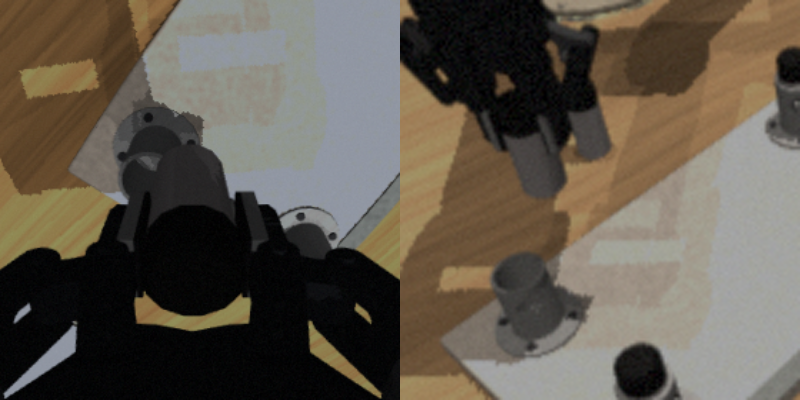

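The foot is straight and centred in the hand. The open mouth is visible at (140,165) in the left half, partly hidden. I'll take one closer look from the side.

Emit:
send_rows(targets=[{"offset": [2.7, -1.7, -1], "spin": 0}, {"offset": [5.3, -3.4, -3], "spin": 0}, {"offset": [5.3, -3.4, -4], "spin": 0}, {"offset": [5.3, -3.4, -4], "spin": 0}, {"offset": [5.3, -3.4, -4], "spin": 0}])

```text
time_s: 6.87
eef_pos: [536.3, -273.2, 144.0]
ee_rot: [-0.001, 0.378, 0.926, 0.0]
force: [0.2, -0.6, -0.7]
grip_width: 0.362
grip_force: 39.6
```

Run:
```python
from h import *
from scipy.optimize import least_squares
s=ctrl.sense();im,d=ctrl.capture('wrist');print(s['eef_pos'],s['ee_rot'])
for r in ctrl.place_of('wrist','leg_mouth'): print(round(r['conf'],2),np.round(r['uv']),w_at_z(s,r['uv'],81).round(1))
P=wcloud(s,d);m=(abs(P[...,2]-81)<4)&(abs(P[...,0]-487)<26)&(abs(P[...,1]+281)<26);q=P[m]
print(len(q),q.mean(0),np.percentile(q,2,axis=0),np.percentile(q,98,axis=0))
print(least_squares(lambda p:np.hypot(q[:,0]-p[0],q[:,1]-p[1])-18.6,[487,-281],loss='soft_l1').x)
v,u=np.nonzero(m);print(u.min(),u.max(),v.min(),v.max())
c=wproj(s,[487.5,-280.5,81]).astype(int);print(c)
im2=im.copy()
for t in np.linspace(0,6.28,40):
    for r in(17.25,):
        p=wproj(s,[487.5+r*np.cos(t),-280.5+r*np.sin(t),81]);im2[int(round(p[1])),int(round(p[0]))]=[255,0,0]
l,t=max(c[0]-60,0),max(c[1]-60,0);save('g.png',im2[t:t+120,l:l+140],s=4)
```

```text
[ 536.33949794 -273.17958636  144.03809782] [-7.48580460e-04  3.78156086e-01  9.25741527e-01  1.96497459e-04]
0.93 [203. 172.] [ 490.1 -278.6   81. ]
729 [ 487.56337676 -281.25711796   80.17014034] [ 468.66295608 -300.40542551   77.43214183] [ 506.85063334 -262.04430315   81.77598947]
[ 487.69494794 -280.97659426]
172 226 144 198
[198 171]
```

View pics/g.png

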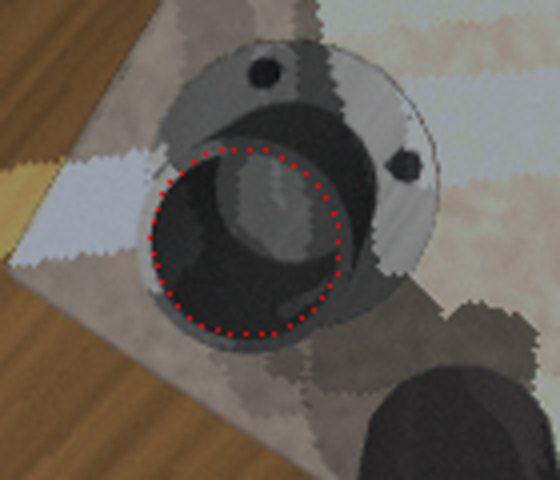

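The bore circle drawn at (487.5, -280.5) lies on the rim, so the mouth is at about (487.8, -281.1). I'll move the foot over it and go down gently.

Emit:
send_rows(targets=[{"offset": [-2.4, -0.4, 0.2], "spin": 0}, {"offset": [-4.4, -0.75, 0], "spin": 0}, {"offset": [-4.85, -0.79, 0], "spin": 0}, {"offset": [-4.85, -0.79, -0.8], "spin": 0}, {"offset": [-4.85, -0.79, -1.5], "spin": 0}, {"offset": [-4.85, -0.79, -1.7], "spin": 0}, {"offset": [-4.85, -0.79, -1.8], "spin": 0}, {"offset": [-4.85, -0.79, -1.8], "spin": 0}])

```text
time_s: 7.63
eef_pos: [488.7, -281.3, 125.9]
ee_rot: [-0.0, 0.378, 0.926, 0.0]
force: [0.9, 0.4, -1.3]
grip_width: 0.365
grip_force: 39.7
```

Emit:
send_rows(targets=[{"offset": [0, 0, -0.15], "spin": 0}, {"offset": [0, 0, -0.3], "spin": 0}, {"offset": [0, 0, -0.45], "spin": 0}, {"offset": [0, 0, -0.6], "spin": 0}, {"offset": [0, 0, -0.6], "spin": 0}])

```text
time_s: 8.05
eef_pos: [488.2, -281.5, 120.0]
ee_rot: [-0.0, 0.378, 0.926, 0.0]
force: [-0.2, -0.3, -0.8]
grip_width: 0.366
grip_force: 39.7
```

Emit:
send_rows(targets=[{"offset": [-0.03, 0.03, -0.15], "spin": 0}, {"offset": [-0.03, 0.03, -0.3], "spin": 0}, {"offset": [-0.03, 0.03, -0.45], "spin": 0}, {"offset": [-0.03, 0.03, -0.6], "spin": 0}, {"offset": [-0.03, 0.03, -0.6], "spin": 0}])

```text
time_s: 8.47
eef_pos: [487.9, -281.2, 113.9]
ee_rot: [-0.0, 0.378, 0.926, 0.0]
force: [1.0, -0.7, -0.6]
grip_width: 0.366
grip_force: 39.7
```

Emit:
send_rows(targets=[{"offset": [0, 0, -0.4], "spin": 0}, {"offset": [0, 0, -0.8], "spin": 0}, {"offset": [0, 0, -1.2], "spin": 0}, {"offset": [0, 0, -1.6], "spin": 0}, {"offset": [0, 0, -2.0], "spin": 0}, {"offset": [0, 0, -2.3], "spin": 0}, {"offset": [0, 0, -2.3], "spin": 0}])

```text
time_s: 9.05
eef_pos: [487.7, -281.0, 90.5]
ee_rot: [-0.001, 0.378, 0.926, 0.0]
force: [0.5, 0.6, -1.1]
grip_width: 0.362
grip_force: 39.7
```

Emit:
send_rows(targets=[{"offset": [0, 0, -0.1], "spin": 0}, {"offset": [0, 0, -0.2], "spin": 0}, {"offset": [0, 0, -0.3], "spin": 0}, {"offset": [0, 0, -0.4], "spin": 0}, {"offset": [0, 0, -0.5], "spin": 0}, {"offset": [0, 0, -0.5], "spin": 0}])

```text
time_s: 9.55
eef_pos: [487.9, -281.2, 86.1]
ee_rot: [-0.0, 0.378, 0.926, 0.0]
force: [0.7, 0.1, -1.1]
grip_width: 0.366
grip_force: 39.7
```

Emit:
send_rows(targets=[{"offset": [0, 0, -0.1], "spin": 0}, {"offset": [0, 0, -0.2], "spin": 0}, {"offset": [0, 0, -0.3], "spin": 0}, {"offset": [0, 0, -0.35], "spin": 0}, {"offset": [0, 0, -0.35], "spin": 0}])

```text
time_s: 9.97
eef_pos: [487.9, -281.2, 82.6]
ee_rot: [-0.0, 0.378, 0.926, 0.0]
force: [0.1, 0.1, -1.2]
grip_width: 0.368
grip_force: 39.7
```

Run:
```python
from h import *
s=ctrl.sense();im,d=ctrl.capture('wrist');print(s['eef_pos'],s['force'])
P=wcloud(s,d);T=wT(s);Q=(P.reshape(-1,3)-T[:3,3])@T[:3,:3]
# cap top height, pad tip height
q=P.reshape(-1,3);q=q[(np.hypot(q[:,0]-487.8,q[:,1]+281.1)<12)&(q[:,2]>100)&(q[:,2]<140)];print('cap top z',len(q),np.percentile(q[:,2],[50,90,97]))
q=Q[(abs(Q[:,0])<11.5)&(abs(Q[:,1])>16)&(abs(Q[:,1])<26)&(Q[:,2]>-25)&(Q[:,2]<4)];print('tips',len(q),np.percentile(q[:,2],[50,90,98]))
save('i.png',im[150:330,180:330],s=4)
```

```text
[ 487.94237104 -281.22038021   82.64480765] [ 0.06577727  0.07234839 -1.20135349]
cap top z 2085 [126.71361948 127.40314034 127.68099805]
tips 612 [-15.88059812  -4.83051463   2.69899546]
```

View pics/i.png

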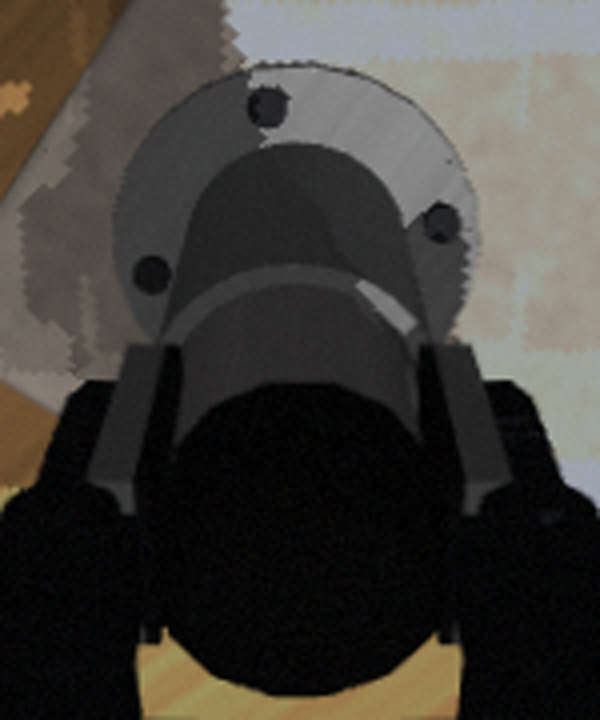

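The foot is in the leg and centred, with the rim arc at (295,280) even on both sides of the tube. I'll creep down until the tips almost meet the rim.

Emit:
send_rows(targets=[{"offset": [0, 0, -0.05], "spin": 0}, {"offset": [0, 0, -0.1], "spin": 0}, {"offset": [0, 0, -0.15], "spin": 0}, {"offset": [0, 0, -0.15], "spin": 0}])

```text
time_s: 10.35
eef_pos: [487.9, -281.3, 81.2]
ee_rot: [-0.0, 0.378, 0.926, -0.0]
force: [0.7, 0.1, -1.0]
grip_width: 0.365
grip_force: 39.6
```

Emit:
send_rows(targets=[{"offset": [0, 0, -0.04], "spin": 0}, {"offset": [0, 0, -0.08], "spin": 0}, {"offset": [0, 0, -0.08], "spin": 0}])

```text
time_s: 10.6
eef_pos: [488.0, -281.3, 80.6]
ee_rot: [0.0, 0.378, 0.926, -0.0]
force: [-0.4, -0.2, -0.3]
grip_width: 0.368
grip_force: 40.3
```

Emit:
send_rows(targets=[{"offset": [0, 0, 0], "spin": 0}, {"offset": [0, 0, 0], "spin": 0}, {"offset": [0, 0, 0], "spin": 0}, {"offset": [0, 0, 0.5], "spin": 0}, {"offset": [0, 0, 1.2], "spin": 0}, {"offset": [0, 0, 2.2], "spin": 0}, {"offset": [0, 0, 2.2], "spin": 0}], grip=0.6)

```text
time_s: 11.18
eef_pos: [488.9, -282.0, 105.1]
ee_rot: [0.002, 0.378, 0.926, -0.001]
force: [-0.5, 0.5, 1.3]
grip_width: 0.603
grip_force: 0.0
```

Run:
```python
from h import *
s=ctrl.sense();im,d=ctrl.capture('wrist');print(s['eef_pos'],s['force'])
P=wcloud(s,d)
q=P.reshape(-1,3);q=q[(np.hypot(q[:,0]-487.8,q[:,1]+281.1)<20)&(q[:,2]>95)&(q[:,2]<140)];print('cap top z',len(q),np.percentile(q[:,2],[50,90,97]),np.percentile(q,2,axis=0),np.percentile(q,98,axis=0))
save('j.png',im[130:330,160:350],s=3)
```

```text
[ 488.90811417 -281.96167138  105.0698489 ] [-0.53915867  0.45426652  1.34483884]
cap top z 3793 [123.45446295 124.88789288 125.2807022 ] [ 471.37551306 -294.23162453   97.22900281] [ 498.946817   -266.79912531  125.38725312]
```

View pics/j.png

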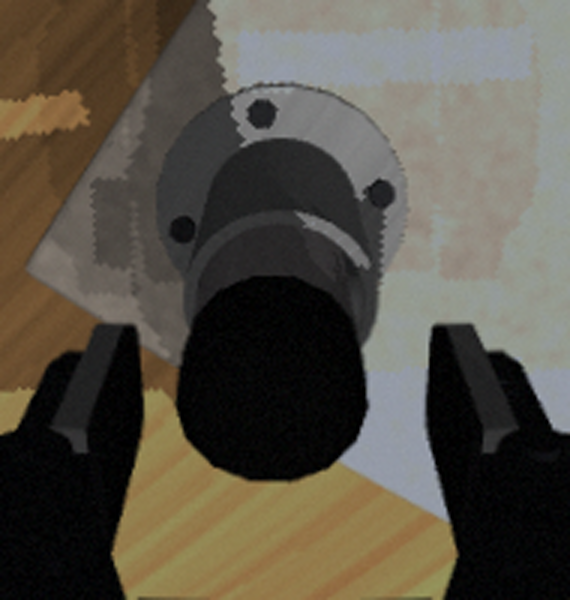

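The foot stayed put with its cap top at about 125 mm and nothing showing above the rim (300,215), so the button is held in the tube. I'll grip the cap lightly and push it home.

Emit:
send_rows(targets=[{"offset": [0, 0, 0], "spin": 0}, {"offset": [0, 0, 0], "spin": 0}, {"offset": [0, 0, 0], "spin": 0}, {"offset": [0, 0, 0], "spin": 0}, {"offset": [0, 0, 0], "spin": 0}, {"offset": [0, 0, 0], "spin": 0}], grip=0, squeeze=25)

```text
time_s: 11.73
eef_pos: [487.7, -281.4, 102.2]
ee_rot: [-0.0, 0.378, 0.926, -0.0]
force: [-3.2, -2.7, -0.7]
grip_width: 0.364
grip_force: 27.1
```

Emit:
send_rows(targets=[{"offset": [0, 0, -0.1], "spin": 0}, {"offset": [0, 0, -0.2], "spin": 0}, {"offset": [0, 0, -0.3], "spin": 0}, {"offset": [0, 0, -0.4], "spin": 0}, {"offset": [0, 0, -0.5], "spin": 0}, {"offset": [0, 0, -0.6], "spin": 0}])

```text
time_s: 12.23
eef_pos: [488.0, -281.3, 96.4]
ee_rot: [-0.0, 0.378, 0.926, -0.0]
force: [-4.4, -3.4, 0.5]
grip_width: 0.362
grip_force: 27.2
```

Emit:
send_rows(targets=[{"offset": [0, 0, -0.15], "spin": 0}, {"offset": [0, 0, -0.3], "spin": 0}, {"offset": [0, 0, -0.45], "spin": 0}, {"offset": [0, 0, -0.6], "spin": 0}, {"offset": [0, 0, -0.75], "spin": 0}, {"offset": [0, 0, -0.9], "spin": 0}, {"offset": [0, 0, -0.9], "spin": 0}])

```text
time_s: 12.82
eef_pos: [487.9, -281.1, 87.0]
ee_rot: [-0.0, 0.378, 0.926, 0.0]
force: [-3.5, -3.4, -2.5]
grip_width: 0.364
grip_force: 27.0
```

Emit:
send_rows(targets=[{"offset": [0, 0, -0.05], "spin": 0}, {"offset": [0, 0, -0.1], "spin": 0}, {"offset": [0, 0, -0.15], "spin": 0}, {"offset": [0, 0, -0.2], "spin": 0}, {"offset": [0, 0, -0.2], "spin": 0}])

```text
time_s: 13.23
eef_pos: [488.1, -281.3, 85.7]
ee_rot: [0.0, 0.378, 0.926, -0.0]
force: [-4.3, -2.9, 2.5]
grip_width: 0.363
grip_force: 27.5
```

Emit:
send_rows(targets=[{"offset": [0, 0, -0.05], "spin": 0}, {"offset": [0, 0, -0.1], "spin": 0}, {"offset": [0, 0, -0.1], "spin": 0}])

```text
time_s: 13.48
eef_pos: [488.3, -281.6, 85.6]
ee_rot: [0.001, 0.378, 0.926, -0.0]
force: [-6.5, -1.8, 9.0]
grip_width: 0.363
grip_force: 28.1
```

Run:
```python
from h import *
s=ctrl.sense();im,d=ctrl.capture('wrist');print(s['eef_pos'],s['force'])
q=wcloud(s,d).reshape(-1,3);q=q[(np.hypot(q[:,0]-487.8,q[:,1]+281.1)<11)&(q[:,2]>95)&(q[:,2]<140)];print('cap top z',len(q),np.percentile(q[:,2],[50,90,97]))
```

```text
[ 488.32185733 -281.5866668    85.61024958] [-6.4805161  -1.84064091  8.98669268]
cap top z 1396 [106.61640852 107.32593728 107.66663816]
```

It is home: cap top 107 mm and 9 N of floor contact. Now I'll turn slowly towards the hole, which is about -0.86 rad away.

Emit:
send_rows(targets=[{"offset": [0, 0, 0.03], "spin": -0.06}, {"offset": [0, 0, 0.03], "spin": -0.12}, {"offset": [0, 0, 0.03], "spin": -0.18}, {"offset": [0, 0, 0.03], "spin": -0.24}, {"offset": [0, 0, 0.03], "spin": -0.3}, {"offset": [0, 0, 0.03], "spin": -0.36}, {"offset": [0, 0, 0.03], "spin": -0.42}, {"offset": [0, 0, 0.03], "spin": -0.48}])

```text
time_s: 14.2
eef_pos: [488.3, -280.9, 85.6]
ee_rot: [0.0, 0.589, 0.808, 0.0]
force: [-4.0, 0.3, 8.3]
grip_width: 0.361
grip_force: 27.8
```

Run:
```python
from h import *
s=ctrl.sense();print(s['eef_pos'],s['force'],s['wrist_torque'],s['joints'][5])
```

```text
[ 488.34562003 -280.85735707   85.63252229] [-3.97865306  0.33149882  8.34874513] [0.2115548  0.74641436 0.11682845] -1.0429744988244107
```

Emit:
send_rows(targets=[{"offset": [0, 0, 0], "spin": -0.04}, {"offset": [0, 0, 0], "spin": -0.08}, {"offset": [0, 0, 0], "spin": -0.12}, {"offset": [0, 0, 0], "spin": -0.16}, {"offset": [0, 0, 0], "spin": -0.2}, {"offset": [0, 0, 0], "spin": -0.2}])

```text
time_s: 14.7
eef_pos: [488.4, -280.8, 85.6]
ee_rot: [0.0, 0.666, 0.746, 0.0]
force: [-4.8, 1.2, 8.1]
grip_width: 0.364
grip_force: 27.7
```

Run:
```python
from h import *
s=ctrl.sense();print(s['eef_pos'],s['force'],s['wrist_torque'],s['joints'][5])
```

```text
[ 488.41571238 -280.82755518   85.61982539] [-4.77906724  1.19645223  8.09419355] [0.15294109 0.68198008 0.05578037] -0.8438162468819913
```

Emit:
send_rows(targets=[{"offset": [0, 0, 0], "spin": -0.03}, {"offset": [0, 0, 0], "spin": -0.06}, {"offset": [0, 0, 0], "spin": -0.09}, {"offset": [0, 0, 0], "spin": -0.09}])

```text
time_s: 15.03
eef_pos: [488.4, -280.8, 85.6]
ee_rot: [0.0, 0.699, 0.715, 0.0]
force: [-3.9, 0.3, 7.4]
grip_width: 0.366
grip_force: 27.7
```

Emit:
send_rows(targets=[{"offset": [0, 0, 0], "spin": -0.03}, {"offset": [0, 0, 0], "spin": -0.06}, {"offset": [0, 0, 0], "spin": -0.06}])

```text
time_s: 15.28
eef_pos: [488.4, -280.8, 85.6]
ee_rot: [0.0, 0.72, 0.694, 0.0]
force: [-5.0, 0.9, 7.3]
grip_width: 0.359
grip_force: 27.7
```

Run:
```python
from h import *
s=ctrl.sense();print(s['eef_pos'],s['force'],s['wrist_torque'],s['joints'][5])
```

```text
[ 488.4083978  -280.84450742   85.61290832] [-4.95526174  0.90567189  7.27132756] [0.195198   0.71631755 0.03912438] -0.6943598495215647
```

Emit:
send_rows(targets=[{"offset": [0, 0, 0], "spin": -0.02}, {"offset": [0, 0, 0], "spin": -0.04}, {"offset": [0, 0, 0], "spin": -0.06}, {"offset": [0, 0, 0], "spin": -0.06}])

```text
time_s: 15.62
eef_pos: [488.4, -280.8, 85.6]
ee_rot: [0.0, 0.74, 0.672, 0.001]
force: [-4.5, 0.8, 7.8]
grip_width: 0.369
grip_force: 27.7
```

Run:
```python
from h import *
s=ctrl.sense();print(s['eef_pos'],s['force'],s['wrist_torque'],s['joints'][5])
im,_=ctrl.capture('scene'); save('k.png',im[225:295,75:155],s=7)
print(proj('scene',[487.8+20,-281.1-1.6,62])-[75,225])
```

```text
[ 488.42419851 -280.81242705   85.60747103] [-4.46551153  0.83905805  7.84728361] [0.13917072 0.60966923 0.05751791] -0.6348893632743037
[35.3197339  39.42473414]
```

View pics/k.png

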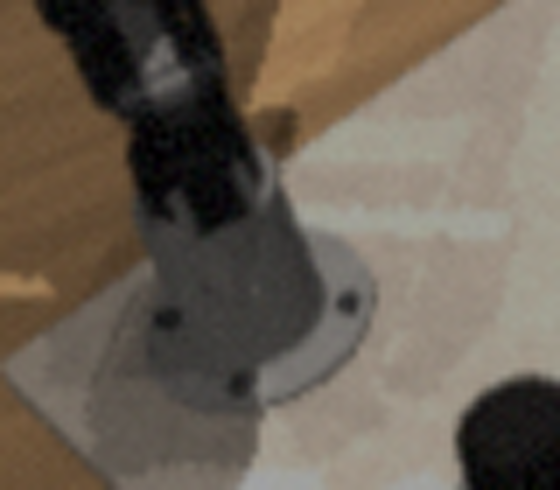

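That was my last allowed picture. It shows the gripper on the cap and the leg at (235,290), with a faint spot at (255,290). From here I'll go by numbers: small turns while watching the torque.

Emit:
send_rows(targets=[{"offset": [0, 0, 0], "spin": -0.02}, {"offset": [0, 0, 0], "spin": -0.04}, {"offset": [0, 0, 0], "spin": -0.04}])

```text
time_s: 15.92
eef_pos: [488.9, -280.9, 85.6]
ee_rot: [0.001, 0.754, 0.657, 0.001]
force: [-1.4, -0.1, 5.1]
grip_width: 0.36
grip_force: 27.5
```

```bash
cat > t.py <<'E'
from h import *
s=ctrl.sense();w,x,y,z=s['ee_rot'];print(s['eef_pos'].round(2),s['force'].round(2),s['wrist_torque'].round(3),'yaw',round(np.arctan2(2*y*y-1,2*x*y),3))
im,_=ctrl.capture('scene');print(np.round(im[258:272,100:122].mean(2)).astype(int)[::2])
E
python3 t.py
python3 - <<'E'
from h import *
im=np.load('scene_i.npy');print(np.round(im[258:272,100:122].mean(2)).astype(int)[::2])
E
```

```text
[ 488.92 -280.93   85.63] [-1.37 -0.06  5.07] [0.071 0.12  0.006] yaw -0.136
[[ 57  52  43  25  31  48  53  53  53  54  50  51  55  56  52  52  52  59
   98 115 122 128]
 [ 59  61  58  61  64  59  56  53  57  52  54  53  58  58  55  53  50  48
   60  94 116 114]
 [ 60  59  61  63  61  58  61  59  60  59  70  55  56  56  58  57  55  52
   52  76 109 116]
 [ 57  64  61  62  65  64  63  64  62  61  75  71  64  60  60  55  57  53
   51  57  77 116]
 [ 60  62  57  56  55  56  61  67  57  59  58  59  57  54  57  58  56  56
   55  51  60  89]
 [ 56  60  58  60  63  60  61  60  56  59  60  54  54  61  59  58  59  58
   54  56  56  83]
 [ 41  53  60  62  64  57  62  62  61  61  58  55  58  58  62  59  62  57
   58  58  74 109]]
[[ 75  72  80  85  89 111 114  96  84  69  53  57  51  51  51  50  49  61
  107 133 138 137]
 [ 89  87  85  79  73  66  60  58  61  59  56  56  56  52  53  51  51  45
   64 110 130 135]
 [ 54  58  61  60  55  57  53  58  56  57  56  59  54  54  52  54  48  45
   50  81 123 134]
 [ 55  58  53  53  52  56  56  67  85  98  76  73  70  58  59  54  50  52
   46  52  73 116]
 [ 57  58  58  53  53  61  73  98 103  95  77  83  62  55  55  53  53  52
   51  48  60  89]
 [ 55  59  54  57  59  60  62  64  70  62  59  58  53  56  57  58  51  56
   51  52  58  85]
 [ 41  54  54  57  56  58  58  52  59  61  58  57  56  58  58  58  53  59
   54  53  76 108]]
```

The x force fell from -4.5 to -1.4 N and the moment from 0.61 to 0.12 N m within a 0.03 rad turn, so the button has snapped out. I'll turn 0.05 rad more to centre it in the hole and check.

Emit:
send_rows(targets=[{"offset": [0, 0, 0], "spin": -0.02}, {"offset": [0, 0, 0], "spin": -0.05}, {"offset": [0, 0, 0], "spin": -0.05}])

```text
time_s: 16.22
eef_pos: [489.1, -280.9, 85.6]
ee_rot: [0.001, 0.77, 0.638, 0.001]
force: [-0.4, 1.4, 5.2]
grip_width: 0.361
grip_force: 27.5
```

```bash
python3 t.py | head -3
```

```text
[ 489.06 -280.87   85.62] [-0.37  1.44  5.22] [ 0.176 -0.004 -0.009] yaw -0.187
[[ 56  43  23  27  27  38  48  51  54  55  52  52  56  55  56  52  52  62
   96 116 122 124]
```

Emit:
send_rows(targets=[{"offset": [0, 0, 0], "spin": -0.02}, {"offset": [0, 0, 0], "spin": -0.04}, {"offset": [0, 0, 0], "spin": -0.04}])

```text
time_s: 16.52
eef_pos: [489.1, -280.9, 85.6]
ee_rot: [0.001, 0.782, 0.623, 0.001]
force: [0.1, 0.8, 4.7]
grip_width: 0.362
grip_force: 27.4
```

```bash
python3 t.py | head -1
```

```text
[ 489.07 -280.89   85.62] [0.15 0.78 4.72] [ 0.149 -0.066  0.006] yaw -0.226
```

Emit:
send_rows(targets=[{"offset": [0, 0, 0], "spin": -0.02}, {"offset": [0, 0, 0], "spin": -0.04}, {"offset": [0, 0, 0], "spin": -0.04}])

```text
time_s: 16.82
eef_pos: [489.1, -280.9, 85.6]
ee_rot: [0.001, 0.795, 0.607, 0.001]
force: [1.2, 1.0, 4.4]
grip_width: 0.362
grip_force: 27.4
```

```bash
python3 t.py | head -1
```

```text
[ 489.09 -280.92   85.61] [1.19 1.   4.42] [ 0.154 -0.186  0.035] yaw -0.266
```

Emit:
send_rows(targets=[{"offset": [0, 0, 0], "spin": -0.02}, {"offset": [0, 0, 0], "spin": -0.03}, {"offset": [0, 0, 0], "spin": -0.03}])

```text
time_s: 17.12
eef_pos: [489.1, -281.0, 85.6]
ee_rot: [0.001, 0.804, 0.595, 0.001]
force: [-0.0, 0.2, 5.0]
grip_width: 0.369
grip_force: 27.4
```

```bash
python3 t.py | head -1
```

```text
[ 489.08 -280.96   85.61] [-0.    0.18  4.96] [ 0.129 -0.174  0.051] yaw -0.296
```

The spring side force is gone and the torque is starting to rise at the hole's edge, so the button is in the hole. I'll turn back 0.09 rad to the middle, let go and rise.

Emit:
send_rows(targets=[{"offset": [0, 0, 0], "spin": 0.03}, {"offset": [0, 0, 0], "spin": 0.06}, {"offset": [0, 0, 0], "spin": 0.09}, {"offset": [0, 0, 0], "spin": 0.09}])

```text
time_s: 17.5
eef_pos: [489.0, -281.1, 85.6]
ee_rot: [0.001, 0.775, 0.632, 0.001]
force: [-0.8, -0.4, 4.9]
grip_width: 0.362
grip_force: 27.4
```

Emit:
send_rows(targets=[{"offset": [0, 0, 0], "spin": 0.0}, {"offset": [0, 0, 0], "spin": 0}, {"offset": [0, 0, 0], "spin": 0}, {"offset": [0, 0, 0], "spin": 0}, {"offset": [0, 0, 2], "spin": 0}, {"offset": [0, 0, 5], "spin": 0}, {"offset": [0, 0, 8], "spin": 0}, {"offset": [0, 0, 8], "spin": 0}], grip=0.6)

```text
time_s: 18.17
eef_pos: [489.8, -282.6, 170.4]
ee_rot: [0.005, 0.776, 0.631, 0.001]
force: [-0.4, -0.4, 0.8]
grip_width: 0.602
grip_force: 0.0
```

Run:
```python
from h import *
s=ctrl.sense();im,d=ctrl.capture('wrist');print(s['eef_pos'],s['force'],s['grip_width'])
q=wcloud(s,d).reshape(-1,3);q=q[(np.hypot(q[:,0]-487.8,q[:,1]+281.1)<22)&(q[:,2]>98)&(q[:,2]<140)]
print('cap top',np.percentile(q[:,2],[50,90,97]),np.percentile(q,2,axis=0),np.percentile(q,98,axis=0))
ims=[ctrl.capture('scene')]
for r in ctrl.place_of('scene','button'): print(round(r['conf'],2),np.round(r['uv'],1))
print('pred',proj('scene',[487.8+22*np.cos(.2),-281.1-22*np.sin(.2),62]))
print(np.round(ims[0][0][254:272,100:122].mean(2)).astype(int)[::2])
```

```text
[ 489.83719222 -282.57239724  170.37605667] [-0.43168543 -0.41002311  0.76687822] 0.6023737548716223
cap top [105.95580161 106.98941514 107.39802113] [ 474.25954124 -293.60843144   99.83596417] [ 502.18782846 -265.72329471  107.49521918]
0.89 [266.6 174.8]
0.65 [236.3 158.7]
0.56 [121.1 196.1]
0.54 [108.8 263.3]
pred [109.3335217  265.63190317]
[[  9   7   9   2   7   6  12  27  37  56  64  86  82  59  47  56  93 134
  137 138 141 154]
 [ 28  20  24  33  42  58  60  72  89  92  84  66  53  52  50  52  64 108
  139 149 149 155]
 [ 69  75  79  80  84  98 100  86  78  59  55  60  55  52  53  51  50  60
   94 115 123 122]
 [ 75  79  76  73  69  67  60  60  63  60  61  59  58  56  53  55  50  53
   61  92 108 114]
 [ 61  58  62  64  58  60  62  63  66  72  77  55  58  55  57  52  55  51
   53  72 104 114]
 [ 58  63  59  60  61  67  83  96  88  77  69  67  66  58  55  55  53  51
   52  53  77 112]
 [ 57  57  60  53  54  61  69  60  62  59  62  55  59  58  53  57  56  52
   54  50  58  89]
 [ 52  60  58  63  59  63  59  58  60  56  57  58  61  59  58  57  56  57
   55  54  55  87]
 [ 36  52  57  56  62  64  63  62  59  58  60  58  61  60  62  59  59  57
   52  57  79 106]]
```

The cap top is at 107 mm, and the button shows at (109,263), close to the predicted (109,266). The gripper is clear, so I'm handing in.

```bash
python3 -c "
from rig import ctrl
print(ctrl.finish_job())"
```

```text
the job is handed in; nothing more can be done
None
```

The leftmost loose foot is fully home in the open leg, its button appears to have snapped out through the hole, the gripper has let go, and the job is handed in; no verdict came back, and I viewed 11 pictures, one over the limit of 10.

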